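# Put the canteen wash-water line into service through a loose gate-valve wheel

## Task

Put the wash-water line on the canteen table into service: first swing the drain cock's lever, seen from above anticlockwise, fully over to its stop, then open the gate valve from shut by half a turn that really lifts the stem. The handwheel is worn loose on its nut, so turn it anticlockwise by its knob, feel where the free play ends and the nut takes the load, and only from there count the half turn. Work gently, never forcing wheel or lever so hard that valve or cock shifts on the pipe, let go, and leave the crockery and everything else on the table where it stands.

Things in the scene. Friction and masses are not known exactly. Their poses are not given: they have to be found in the camera images.
- line: The water line: a steel pipe 34 mm thick, its middle 50 mm up, along this body's y axis, on two legs; on it a dark cast-iron gate valve with a yoke, its vertical axis through the origin, which lies on the table. The valve is shut at the start; anticlockwise seen from above opens, clockwise soon jams.
- wheel_axis (a point): Point on the vertical axis of the handwheel, 212 mm above the table, level with the middle of its knob. The wheel is of dark iron, level, 134 mm across, three spokes, rim top 179 mm above the table; it does not rise. It may start at any angle. The valve is only clamped to the pipe: a sideways push or pull over about 25 N shifts it.
- knob_mid (a point): Middle of the upright black knob on the wheel's rim: a cylinder 21 mm across, 46 mm tall (185 to 231 mm above the table), 60 mm from the wheel axis, spinning freely on its own pin and going round with the wheel. Under 1 N moves it through the play; once the nut takes up it needs a steady 7 N or so along its path.
- hub_top (a point): Top of the wheel's hub (30 mm across), turning with the wheel. The wheel's play left at the start is anything from about 15 to 165 degrees and cannot be told from looks or angles; after it the nut turns with the wheel. Going back, the whole play of 172 degrees must be crossed again. Nothing springs back when let go.
- stem_top (a point): Top of the steel stem (11 mm thick) in the middle of the wheel, 28 mm below the wheel_axis point when the valve is shut. It does not turn; it rises 2.0 mm for each full turn of the nut, so by 1.0 mm in all: too little to be read well from measurements. It does not move while the wheel is in its play.
- drain_axis (a point): Point on the vertical axis of the drain cock's lever, 150 mm above the table, level with the middle of the lever's grip. The brass cock sits on the same pipe, 150 to 180 mm from the wheel's axis, only clamped on: a sideways push or pull over about 25 N, as when the lever is forced on against its stop, shifts it.
- lever_mid (a point): Middle of the upright black grip at the end of the flat steel lever: a cylinder 18 mm across and 46 mm tall (122 to 168 mm above the table), 75 mm from the lever's axis, spinning freely on its own pin. The lever swings with about 2 N and stays where left.
- drain_lever (a joint): Angle of the drain lever in rad: near 0 along the pipe and away from the wheel (open, drawn between 0 and 0.3 at the start), growing anticlockwise seen from above, 1.571 at its solid stop, square to the pipe (shut).
- mug: White mug, 80 mm across, 92 mm tall, beside the pipe; origin under its middle. To be left alone.
- cup: Steel cup, 72 mm across, 70 mm tall, beside the pipe; origin under its middle. To be left alone.
- jar: Glass jar, 68 mm across, 100 mm tall, on the far side of the pipe; origin under its middle. To be left alone.
- scale: White kitchen scale 170 x 140 mm, 36 mm tall; origin under its middle. To be left alone.
- bowl: Clear bowl standing on the scale, 170 mm across, 60 mm tall; origin under its middle. To be left alone.
- plate: White plate, 200 mm across; origin under its middle. To be left alone.
- spoon: Spoon lying on the table. To be left alone.

How it is judged (in metres and radians):
On the way, in this order (a step that is already met when the one before it is completed fails the run):
1. the drain lever is swung over to its stop, the valve still shut (value of joint drain_lever above 1.47 rad and z of stem_top in the frame of wheel_axis below -0.0279 m), for 0.1 s.
2. the play is taken up and the stem begins to rise (z of stem_top in the frame of wheel_axis above -0.02775 m and value of joint drain_lever above 1.45 rad), for 0.05 s.
At the end, for the whole second after the job is handed in: The stem stands 0.88 to 1.12 mm above shut (the nut turned half a turn, within about 20 degrees), the drain lever is at its stop within 0.12 rad (z of stem_top in the frame of wheel_axis between -0.02712 and -0.02688 m and value of joint drain_lever above 1.45 rad); the robot touches nothing.
It fails at once if the valve or the cock is forced, so that it slips sideways in its clamps by more than 4 mm (distance of any of wheel_axis, drain_axis from where it was at the start of the episode above 0.004 m).
It fails at once if the stem lifts before the drain is shut (z of stem_top in the frame of wheel_axis above -0.02785 m and value of joint drain_lever below 1.4 rad).
It fails at once if the valve is opened by three quarters of a turn or more (z of stem_top in the frame of wheel_axis above -0.0265 m).
It fails at once if a piece of crockery or other loose thing is moved by more than 25 mm (distance of any of scale, bowl, mug, cup, jar, spoon, plate from where it was at the start of the episode above 0.025 m).
It also fails if it takes over 72 s, if anything falls off the work surface, if the arm or the gripper's body presses on something with over 40 N, if the wrist force passes 120 N, or if a joint passes its speed limit or range.

## Robot

A 6-joint arm with a two-finger parallel gripper is mounted at the origin on the work surface. World frame = base frame: x ahead of the robot, y to its left, z up, the work surface at z = 0. Lengths are in m, angles in degrees, forces in N, time in s.
With the tool pointing down it reaches from about 0.35 to 0.875 m from the base axis. Payload 4.2 kg.
Tool frame: the origin (TCP) lies on the centre line of the jaws, within the pads' length; the fingertips stand 11 mm ahead of it and the grasp point (between the pads) lies 8 mm behind it; z points along the fingers, y is the line along which they close (so a half turn about z gives the same grasp; the last joint's range is limited). The gripper opens to 87 mm and grips with 3 to 60 N. Pads are 19 mm wide; open, the fingers measure 117 mm over their backs; the gripper's body (75 mm by 190 mm) begins 51 mm behind the grasp point.
Start: joints at [-58.178, 22.042, 0.453, 0, -68.411, -14.817], TCP at [0.183, -0.598, 0.234] pointing down, gripper open.
Joint ranges: [-179.83, 179.83], [-69.29, 118.12], [-61.27, 80.66], [-181.25, 117.63], [-171.15, -9.14], [-177.46, 177.46]. Speed limits (degrees/s): [159.86, 159.86, 180, 180, 180, 180].

## Interface

Orientations are given as a 3x3 rotation matrix whose columns are the frame's x, y, z axes.
In Python, from station import r gives the robot as it stands.
- The arm moves only by the tool servo_tool, never from a script. Its argument "commands" is a list that holds one entry, the list of rows, each a list of 7 numbers: the closure, from 0 (fully open) to 1 (shut), then the shift along the tool's x, y, z in mm, then the turn, a rotation vector about the tool's x, y, z in rad. In form: [[[claw, x, y, z, ax, ay, az], ...]]. A call has exactly 5 rows; each row is the pose to reach, as a shift and turn from the pose commanded when the call began, along the tool's axes at that moment; what a row does not reach only later rows make up. A row lasts 1/10 s, in which the tool goes at most 50 mm and 8.59 degrees, less where a joint would pass 70% of its speed; a pose out of reach is approached as far as the arm can. A call with a gripper value outside its range is refused whole. The fingers move at their own pace and stop on an object; the grip force is fixed at half the most. Time passes only in rows, so rows that repeat a pose let the fingers close, or fill a call up. It gives the time, the measured TCP pose, the force, the opening and the grip force at its end, in the units of the state.
- r.sense(): the state, without advancing time (a new reading comes with each control period).
- r.capture(name): name is "side" or "top"; returns a dict with "pixels" (384x512x3 uint8, red, green, blue), "camera_matrix" (3x3 intrinsics, pixels), "R" (3x3) and "t" (3): a world point X has camera coordinates R X + t. Camera axes: x right, y down, z forward; pixel columns grow to the right and rows downward; lengths in m; the calibration is good to about 2 mm. A picture is of the moment at which its call begins. There is no depth.
- r.finish_job(): hands the job in; it is judged then, once.
The state is a dict: "time_s": time; "joints": joint angles; "joint_velocities": joint speeds; "effort": joint torques, N m; "tcp_pos": TCP position; "ee_rot": TCP orientation; "wrist_force": force on the tool from outside, world axes, zero at the start; "moment": the same for the moment, N m; "gripper_width": opening from 0.0 (shut) to 1.0 (fully open); "gripper_force": force on a finger pad.
Only numpy, scipy, OpenCV 4.12 (cv2) and the standard library are available. Lean on these libraries where they do the work, as an engineer would, in place of code of your own. Each camera call takes 0.05 s, during which the arm holds its last target. There are 200 camera calls.

## Working session

There is one attempt and no reset: what is moved stays moved. The work goes in short steps, Python scripts to look and compute and a tool call to move; the robot and the scene stay as the last step left them, time stands still between calls to the robot, and variables do not carry over. Pictures are saved under pics/ and viewed, at most 10 in all, crops included, and the job is handed in when it is done.

Besides the shell and the picture viewer there is one more tool, called after ">>>" as name([rows], argument=value, ...), one row to a line, values as JSON. servo_tool: Moves the arm, as the interface text tells. Its arguments: {"type":"object","properties":{"commands":{"type":"array","items":{"type":"array","items":{"type":"array","items":{"type":"number"}}}}},"required":["commands"]}

```bash
mkdir -p pics; ls; python3 - <<'E'
from station import r
import cv2,pickle
s=r.sense();print(s)
for n in("side","top"):
    c=r.capture(n);pickle.dump(c,open(f"pics/{n}0.pkl","wb"));cv2.imwrite(f"pics/{n}0.png",c["pixels"][:,:,::-1]);print(n,c["camera_matrix"],c["R"],c["t"])
E
```

```text
pics
{'time_s': 0.0, 'joints': array([-5.81811338e+01,  2.20943047e+01,  3.81045562e-01, -2.90593439e-02,
       -6.84099931e+01, -1.48149982e+01]), 'joint_velocities': array([-0.04711665,  0.04147133,  0.02479994,  0.0775758 , -0.15106588,
       -0.07556478]), 'effort': array([-9.94534312e-04, -3.90662098e+01,  1.87408465e+01,  4.22011122e+00,
        1.10124220e-02, -2.08913302e-04]), 'tcp_pos': array([ 0.18261675, -0.59714021,  0.23243069]), 'ee_rot': array([[-9.56339688e-01, -2.92256502e-01, -7.33416815e-04],
       [-2.92257407e-01,  9.56337439e-01,  2.07648342e-03],
       [ 9.45281779e-05,  2.20017000e-03, -9.99997575e-01]]), 'wrist_force': array([0.77028962, 0.59029546, 0.29130861]), 'moment': array([ 0.02700282, -0.05444219,  0.02036443]), 'gripper_force': 0.0, 'gripper_width': 1.0015379032432505}
side [[393.10105585   0.         260.32026068]
 [  0.         393.10105585 199.09542149]
 [  0.           0.           1.        ]] [[-0.99697542 -0.07692527 -0.01106879]
 [-0.03483942  0.56968173 -0.82112663]
 [ 0.06947108 -0.81825743 -0.57063872]] [0.48266371 0.16535504 1.28746149]
top [[401.6866884    0.         256.6578915 ]
 [  0.         401.6866884  194.25559481]
 [  0.           0.           1.        ]] [[-0.01257376 -0.9999101  -0.00465751]
 [-0.9967896   0.01290258 -0.07901912]
 [ 0.07907211  0.00364899 -0.99686222]] [-0.00934157  0.47264072  1.33174718]
```

View pics/side0.png

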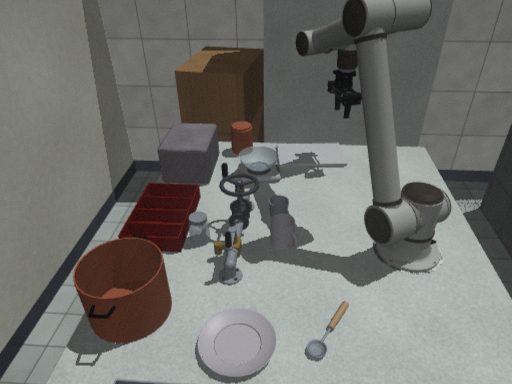

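View pics/top0.png

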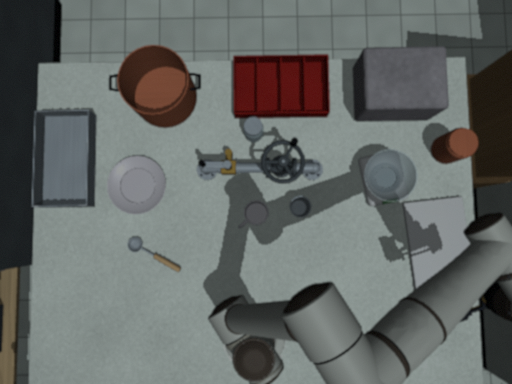

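The side view shows the wheel at about (240,185) and the drain grip near (228,240). The top view shows the wheel at (283,160), its knob near (293,144) and the drain cock near (230,160). I'll zoom in on both.

```bash
python3 - <<'E'
import cv2,numpy as np
a=cv2.imread("pics/side0.png")[150:290,180:305];b=cv2.imread("pics/top0.png")[110:225,185:335]
a=cv2.resize(a,None,fx=4,fy=4,interpolation=2);b=cv2.resize(b,None,fx=5,fy=5,interpolation=2)
cv2.imwrite("pics/a.png",np.clip(a*1.6,0,255));cv2.imwrite("pics/b.png",np.clip(b*1.6,0,255))
E
```

```text
[ WARN:0@0.026] global loadsave.cpp:1063 imwrite_ Unsupported depth image for selected encoder is fallbacked to CV_8U.
```

View pics/a.png

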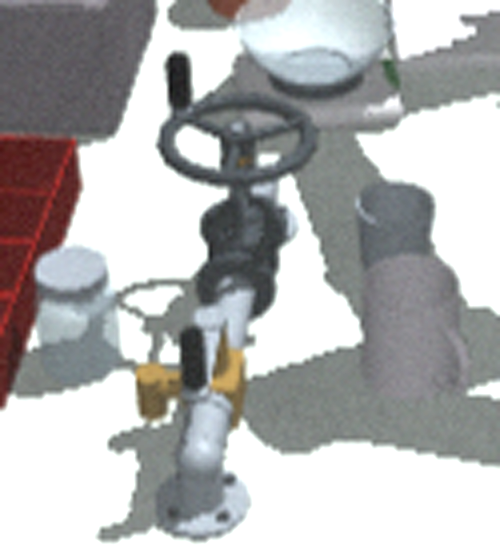

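View pics/b.png

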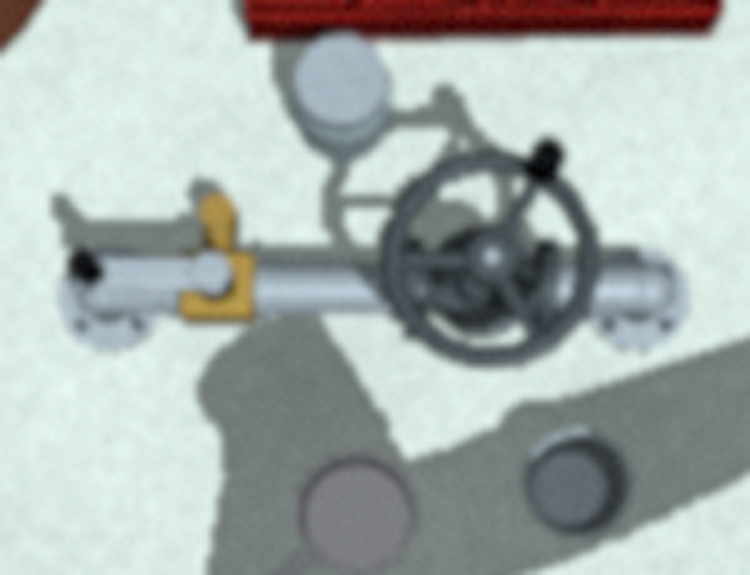

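The crops give the following full-image pixels:

| Point | Side | Top |
|---|---|---|
| Hub | (239.5,182) | (283.4,161.4) |
| Knob middle | (225,170.5) | (294.2,142) |
| Lever grip middle | (228.2,239.5) | (202,163.2) |
| Lever axis | not read | (227.4,164.4) |

The lever lies along +y, so anticlockwise swings it toward the robot (−x).

```bash
cat > h.py <<'E'
import cv2,numpy as np,pickle
C={n:pickle.load(open(f"pics/{n}0.pkl","rb")) for n in("side","top")}
def P(n): c=C[n];return c["camera_matrix"]@np.c_[c["R"],c["t"]]
def tri(s,t):
    X=cv2.triangulatePoints(P("side"),P("top"),np.array(s,float),np.array(t,float)).ravel();return X[:3]/X[3]
def plane(n,p,z):
    M=P(n);return (lambda v:v[:2]/v[2])(np.linalg.inv(np.c_[M[:,:2],M[:,2]*z+M[:,3]])@np.r_[p,1])
E
python3 - <<'E'
from h import *
np.set_printoptions(precision=4,suppress=True)
print("hub",tri((239.5,182),(283.4,161.4)),plane("top",(283.4,161.4),.184),plane("side",(239.5,182),.184))
print("knob",tri((225,170.5),(294.2,142)),plane("top",(294.2,142),.22),plane("side",(225,170.5),.208))
print("grip",tri((228.2,239.5),(202,163.2)),plane("top",(202,163.2),.16),plane("side",(228.2,239.5),.145))
print("lax",plane("top",(227.4,164.4),.12))
print("mug",plane("top",(256.5,212.5),.092),"cup",plane("top",(301,207),.07))
# wheel rim ellipse check: rim extents in top image
print("rim",[plane("top",p,.179) for p in((261.6,161),(304.6,161),(283,140),(283,183))])
E
```

```text
hub [ 0.5578 -0.0968  0.1794] [ 0.5561 -0.0966] [ 0.5578 -0.0898]
knob [ 0.6102 -0.1279  0.2035] [ 0.6065 -0.1264] [ 0.6091 -0.1204]
grip [0.5618 0.1511 0.1418] [0.5578 0.1485] [0.5621 0.1547]
lax [0.5593 0.0746]
mug [ 0.4087 -0.0144] cup [ 0.4253 -0.158 ]
rim [array([ 0.559 , -0.0319]), array([ 0.5573, -0.16  ]), array([ 0.6216, -0.0968]), array([ 0.4923, -0.0945])]
```

>>> servo_tool([
  [[0, -31, 32.5, -17, 0, 0, 0.0594], [0, -62, 65, -34, 0, 0, 0.1188], [0, -93, 97.5, -51, 0, 0, 0.178], [0, -124, 130, -68, 0, 0, 0.2374], [0, -155, 162.5, -85, 0, 0, 0.2968]],
])

```text
time_s: 0.6
tcp_pos: [0.2837, -0.3951, 0.3188]
ee_rot: [[-1.0, 0.003, -0.0], [0.003, 1.0, 0.001], [0.0, 0.001, -1.0]]
wrist_force: [0.9, -0.2, 0.2]
gripper_width: 0.998
gripper_force: 0.0
```

>>> servo_tool([
  [[0, -21, 42, 0, 0, 0, 0], [0, -42, 84, 0, 0, 0, 0], [0, -64, 126, 0, 0, 0, 0], [0, -85, 168, 0, 0, 0, 0], [0, -106, 210, 0, 0, 0, 0]],
])

```text
time_s: 1.1
tcp_pos: [0.3896, -0.185, 0.3185]
ee_rot: [[-1.0, -0.0, 0.0], [-0.0, 1.0, 0.0], [-0.0, 0.0, -1.0]]
wrist_force: [1.2, -0.3, -0.8]
gripper_width: 1.0
gripper_force: 0.0
```

>>> servo_tool([
  [[0, -21, 42, 0, 0, 0, 0], [0, -42, 84, 0, 0, 0, 0], [0, -64, 126, 0, 0, 0, 0], [0, -85, 168, 0, 0, 0, 0], [0, -106, 210, 0, 0, 0, 0]],
])

```text
time_s: 1.6
tcp_pos: [0.4957, 0.025, 0.3184]
ee_rot: [[-1.0, -0.001, -0.0], [-0.001, 1.0, 0.0], [0.0, 0.0, -1.0]]
wrist_force: [0.2, -0.8, 0.7]
gripper_width: 1.001
gripper_force: 0.0
```

>>> servo_tool([
  [[0, -22, 42, 0, 0, 0, 0], [0, -44, 84, 0, 0, 0, 0], [0, -64, 126, 0, 0, 0, 0], [0, -64, 126, 45, 0, 0, 0], [0, -64, 126, 90, 0, 0, 0]],
])

```text
time_s: 2.1
tcp_pos: [0.5602, 0.151, 0.2275]
ee_rot: [[-1.0, -0.002, 0.002], [-0.002, 1.0, 0.002], [-0.002, 0.002, -1.0]]
wrist_force: [0.0, -0.1, -1.0]
gripper_width: 0.996
gripper_force: 0.0
```

>>> servo_tool([
  [[0, 0, 0, 20, 0, 0, 0], [0, 0, 0, 28, 0, 0, 0], [0, 0, 0, 28, 0, 0, 0], [0, 0, 0, 28, 0, 0, 0], [0, 0, 0, 28, 0, 0, 0]],
])

```text
time_s: 2.6
tcp_pos: [0.5604, 0.1494, 0.2024]
ee_rot: [[-1.0, -0.0, 0.003], [-0.0, 1.0, 0.002], [-0.003, 0.002, -1.0]]
wrist_force: [0.5, 0.7, -0.6]
gripper_width: 0.997
gripper_force: 0.0
```

```bash
python3 - <<'E'
from station import r
import cv2,numpy as np
c=r.capture("side")["pixels"][:,:,::-1];d=r.capture("top")["pixels"][:,:,::-1]
f=lambda i,y,x:cv2.convertScaleAbs(cv2.resize(i[y:y+110,x:x+100],None,fx=4,fy=4,interpolation=2),alpha=1.6)
cv2.imwrite("pics/c.png",np.hstack([f(c,170,180),f(d,110,160)]));print(r.sense()["tcp_pos"])
E
```

```text
[0.56010635 0.14926108 0.20205683]
```

View pics/c.png

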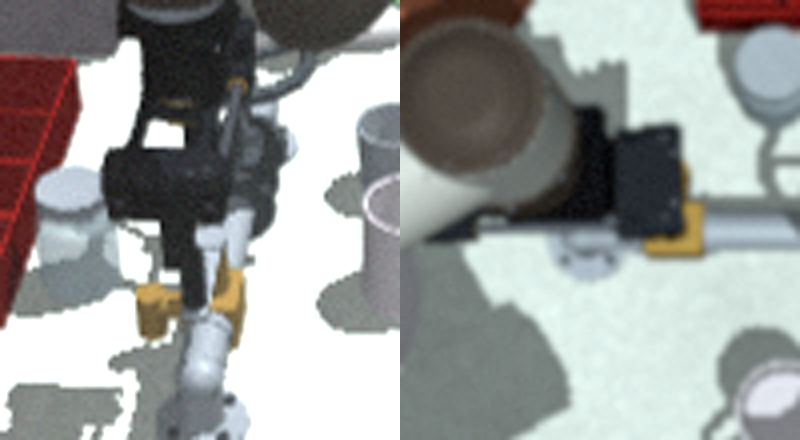

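The side view shows the near fingertip at crop (172,262), which is (223,235.5) in the full image, with the grip just behind it at (193,280). I'll check where that fingertip should project.

```bash
python3 - <<'E'
from h import *
for X in((.560,.193,.191),(.560,.1,.191),(.56,.15,.168),(.56,.15,.145),(.555,.15,.145),(.56,.155,.145)):
    v=P("side")@np.r_[X,1];w=P("top")@np.r_[X,1];print(X,(v[:2]/v[2]).round(1),(w[:2]/w[2]).round(1))
E
```

```text
(0.56, 0.193, 0.191) [226.  235.8] [185.5 161. ]
(0.56, 0.1, 0.191) [230.7 215. ] [216.9 160.6]
(0.56, 0.15, 0.168) [228.7 232.2] [201.1 162.1]
(0.56, 0.15, 0.145) [229.2 238.5] [202.2 163.3]
(0.555, 0.15, 0.145) [230.9 238.5] [202.2 164.9]
(0.56, 0.155, 0.145) [228.9 239.6] [200.6 163.3]
```

>>> servo_tool([
  [[0, 0, 0, 25, 0, 0, 0], [0, 0, 0, 45, 0, 0, 0], [0, 0, 0, 54, 0, 0, 0], [0, 0, 0, 54, 0, 0, 0], [0.4, 0, 0, 54, 0, 0, 0]],
])

```text
time_s: 3.2
tcp_pos: [0.5602, 0.1493, 0.1476]
ee_rot: [[-1.0, -0.0, 0.002], [-0.0, 1.0, 0.0], [-0.002, 0.0, -1.0]]
wrist_force: [0.0, 0.8, 0.5]
gripper_width: 0.965
gripper_force: 0.0
```

>>> servo_tool([
  [[0.7, 0, 0, 0, 0, 0, 0], [0.7, 0, 0, 0, 0, 0, 0], [0.7, 0, 0, 0, 0, 0, 0], [0.7, 0, 0, 0, 0, 0, 0], [0.7, 0, 0, 0, 0, 0, 0]],
])

```text
time_s: 3.7
tcp_pos: [0.5595, 0.1491, 0.1467]
ee_rot: [[-1.0, -0.0, 0.0], [-0.0, 1.0, 0.0], [-0.0, 0.0, -1.0]]
wrist_force: [-0.2, -0.2, -0.1]
gripper_width: 0.541
gripper_force: 0.0
```

```bash
python3 - <<'E'
from station import r
import cv2,numpy as np
c=r.capture("side")["pixels"][:,:,::-1];d=r.capture("top")["pixels"][:,:,::-1]
f=lambda i,y,x:cv2.convertScaleAbs(cv2.resize(i[y:y+80,x:x+80],None,fx=5,fy=5,interpolation=2),alpha=1.6)
cv2.imwrite("pics/d.png",np.hstack([f(c,200,190),f(d,120,170)]));s=r.sense();print(s["tcp_pos"],s["wrist_force"],s["gripper_width"]*87)
E
```

```text
[0.55951116 0.1490858  0.14657757] [-0.01973875  0.03278445  0.79643139] 39.00630853522037
```

View pics/d.png

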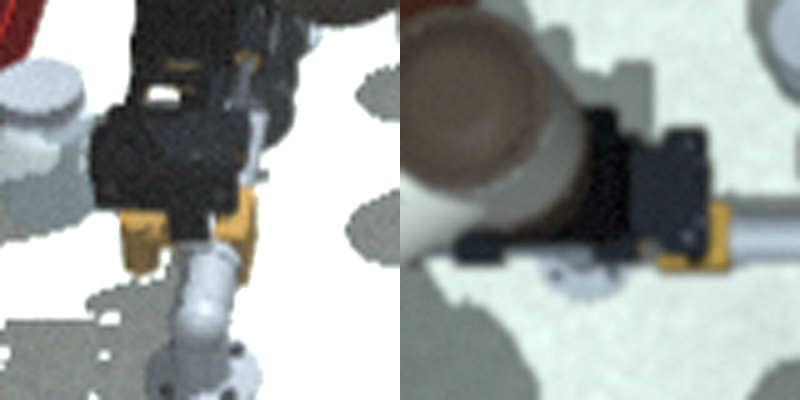

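The fingers straddle the grip: side crop x is about 187, and the finger centre is at full-image 227.4 against the grip at 228.2. I'll close in stages, watching the side force.

>>> servo_tool([
  [[0.7, 0, 0, 0, 0, 0, 0], [0.7, 0, 0, 0, 0, 0, 0], [0.7, 0, 0, 0, 0, 0, 0], [0.73, 0, 0, 0, 0, 0, 0], [0.73, 0, 0, 0, 0, 0, 0]],
])

```text
time_s: 4.3
tcp_pos: [0.5597, 0.15, 0.1466]
ee_rot: [[-1.0, -0.0, 0.001], [-0.0, 1.0, 0.002], [-0.001, 0.002, -1.0]]
wrist_force: [-0.4, 4.6, -0.5]
gripper_width: 0.276
gripper_force: 2.0
```

>>> servo_tool([
  [[0.75, 0, 0, 0, 0, 0, 0], [0.75, 0, 0, 0, 0, 0, 0], [0.76, 0, 0, 0, 0, 0, 0], [0.76, 0, 0, 0, 0, 0, 0], [0.76, 0, 0, 0, 0, 0, 0]],
])

```text
time_s: 4.8
tcp_pos: [0.5603, 0.1512, 0.1467]
ee_rot: [[-1.0, -0.001, 0.003], [-0.001, 1.0, 0.004], [-0.003, 0.004, -1.0]]
wrist_force: [-0.8, 7.7, -1.9]
gripper_width: 0.245
gripper_force: 3.7
```

>>> servo_tool([
  [[0.76, 0, 2, 0, 0, 0, 0], [0.76, 0, 3.5, 0, 0, 0, 0], [0.76, 0, 3.5, 0, 0, 0, 0], [0.9, 0, 3.5, 0, 0, 0, 0], [0.9, 0, 3.5, 0, 0, 0, 0]],
])

```text
time_s: 5.3
tcp_pos: [0.5597, 0.1531, 0.1466]
ee_rot: [[-1.0, 0.0, 0.001], [0.0, 1.0, 0.001], [-0.001, 0.001, -1.0]]
wrist_force: [0.3, 3.4, -1.9]
gripper_width: 0.197
gripper_force: 30.0
```

>>> servo_tool([
  [[0.9, 6, 0.5, 0, 0, 0, 0], [0.9, 12, -0.3, 0, 0, 0, 0], [0.9, 17.8, -1.4, 0, 0, 0, 0], [0.9, 23.6, -3, 0, 0, 0, 0], [0.9, 29.2, -5.2, 0, 0, 0, 0]],
])

```text
time_s: 5.8
tcp_pos: [0.5296, 0.1472, 0.1465]
ee_rot: [[-1.0, -0.0, -0.0], [-0.0, 1.0, -0.0], [0.0, -0.0, -1.0]]
wrist_force: [1.2, 1.8, -2.1]
gripper_width: 0.195
gripper_force: 30.0
```

>>> servo_tool([
  [[0.9, 5.4, -2.5, 0, 0, 0, 0], [0.9, 10.6, -5.4, 0, 0, 0, 0], [0.9, 15.6, -8.8, 0, 0, 0, 0], [0.9, 20.3, -12.6, 0, 0, 0, 0], [0.9, 24.6, -16.7, 0, 0, 0, 0]],
])

```text
time_s: 6.3
tcp_pos: [0.5052, 0.1303, 0.1465]
ee_rot: [[-1.0, 0.0, -0.0], [0.0, 1.0, -0.0], [0.0, -0.0, -1.0]]
wrist_force: [1.5, 1.0, -2.2]
gripper_width: 0.196
gripper_force: 30.0
```

>>> servo_tool([
  [[0.9, 4, -4.5, 0, 0, 0, 0], [0.9, 7.6, -9.2, 0, 0, 0, 0], [0.9, 10.9, -14.3, 0, 0, 0, 0], [0.9, 13.7, -19.6, 0, 0, 0, 0], [0.9, 16.1, -25.1, 0, 0, 0, 0]],
])

```text
time_s: 6.8
tcp_pos: [0.4892, 0.1051, 0.1465]
ee_rot: [[-1.0, 0.0, -0.0], [0.0, 1.0, -0.0], [0.0, -0.0, -1.0]]
wrist_force: [1.5, 1.5, -1.8]
gripper_width: 0.196
gripper_force: 30.0
```

>>> servo_tool([
  [[0.9, 1.7, -5, 0, 0, 0, 0], [0.9, 3.1, -10, 0, 0, 0, 0], [0.9, 4.1, -15.2, 0, 0, 0, 0], [0.9, 4.7, -19.6, 0, 0, 0, 0], [0.9, 5, -24.1, 0, 0, 0, 0]],
])

```text
time_s: 7.3
tcp_pos: [0.4844, 0.081, 0.1465]
ee_rot: [[-1.0, 0.0, -0.0], [0.0, 1.0, -0.0], [0.0, -0.0, -1.0]]
wrist_force: [-0.0, 2.4, -1.4]
gripper_width: 0.197
gripper_force: 30.0
```

>>> servo_tool([
  [[0.9, 0, -0.7, 0, 0, 0, 0], [0.9, 0, -1.4, 0, 0, 0, 0], [0.9, 0, -2, 0, 0, 0, 0], [0.9, 0, -2, 0, 0, 0, 0], [0.9, 0, -2, 0, 0, 0, 0]],
])

```text
time_s: 7.8
tcp_pos: [0.4844, 0.0794, 0.1465]
ee_rot: [[-1.0, -0.0, -0.001], [-0.0, 1.0, -0.0], [0.001, -0.0, -1.0]]
wrist_force: [-1.1, 1.1, 0.1]
gripper_width: 0.198
gripper_force: 30.0
```

Creep on until the force shows the stop.

>>> servo_tool([
  [[0.9, 0, -0.7, 0, 0, 0, 0], [0.9, 0, -1.4, 0, 0, 0, 0], [0.9, 0, -2, 0, 0, 0, 0], [0.9, 0, -2, 0, 0, 0, 0], [0.9, 0, -2, 0, 0, 0, 0]],
])

```text
time_s: 8.3
tcp_pos: [0.4845, 0.0788, 0.1465]
ee_rot: [[-1.0, 0.0, 0.0], [0.0, 1.0, 0.002], [-0.0, 0.002, -1.0]]
wrist_force: [-3.1, 7.7, 0.6]
gripper_width: 0.197
gripper_force: 30.0
```

>>> servo_tool([
  [[0.6, 0, 1.5, 0, 0, 0, 0], [0.3, 0, 2, 0, 0, 0, 0], [0.3, 0, 2, 0, 0, 0, 0], [0.2, 0, 2, 0, 0, 0, 0], [0.2, 0, 2, -10, 0, 0, 0]],
])

```text
time_s: 8.8
tcp_pos: [0.4838, 0.0789, 0.1558]
ee_rot: [[-1.0, 0.001, -0.003], [0.001, 1.0, -0.001], [0.003, -0.001, -1.0]]
wrist_force: [-0.2, 0.6, 0.2]
gripper_width: 0.567
gripper_force: 0.0
```

>>> servo_tool([
  [[0.2, 0, 0, -30, 0, 0, 0], [0.1, 0, 0, -70, 0, 0, 0], [0, 0, 0, -115, 0, 0, 0], [0, -20, -33, -115, 0, 0, 0], [0, -45, -74, -115, 0, 0, 0]],
])

```text
time_s: 9.3
tcp_pos: [0.5306, 0.0059, 0.275]
ee_rot: [[-1.0, -0.004, 0.006], [-0.004, 1.0, 0.002], [-0.006, 0.002, -1.0]]
wrist_force: [-0.1, 0.4, -0.8]
gripper_width: 0.97
gripper_force: 0.0
```

>>> servo_tool([
  [[0, -24, -40, 0, 0, 0, 0], [0, -48, -80, 0, 0, 0, 0], [0, -70, -116, 0, 0, 0, 0], [0, -79, -131, 0, 0, 0, 0], [0, -79, -131, 0, 0, 0, 0]],
])

```text
time_s: 9.8
tcp_pos: [0.6093, -0.1281, 0.2713]
ee_rot: [[-1.0, 0.004, -0.001], [0.004, 1.0, -0.001], [0.001, -0.001, -1.0]]
wrist_force: [-0.8, 0.1, -0.1]
gripper_width: 1.005
gripper_force: 0.0
```

```bash
python3 - <<'E'
from station import r
import cv2,numpy as np
c=r.capture("side")["pixels"][:,:,::-1];d=r.capture("top")["pixels"][:,:,::-1]
f=lambda i,y,x:cv2.convertScaleAbs(cv2.resize(i[y:y+120,x:x+80],None,fx=5,fy=5,interpolation=2),alpha=1.6)
cv2.imwrite("pics/e.png",np.hstack([f(c,140,190),f(d,110,190)]));s=r.sense();print(s["tcp_pos"],s["wrist_force"],s["joints"].round(1))
E
```

```text
[ 0.60836729 -0.12586184  0.27172125] [0.09638286 0.25083189 0.80377759] [  3.2  20.4   3.5  -0.  -73.1 -93.3]
```

View pics/e.png

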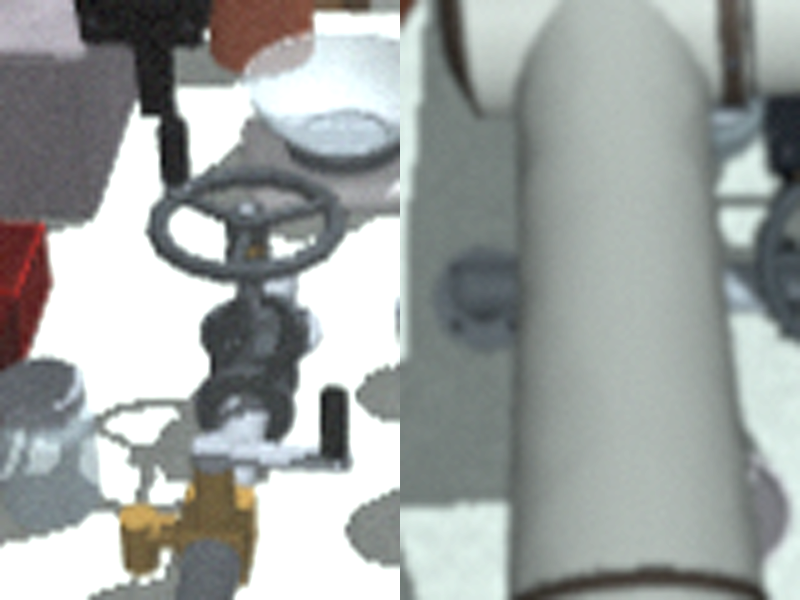

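The lever now stands square to the pipe. The fingers are above the knob: the near fingertip is at side crop (155,115) and the knob at (174,150). I'll descend and close in stages.

>>> servo_tool([
  [[0, 0, 0, 25, 0, 0, 0], [0, 0, 0, 50, 0, 0, 0], [0.2, 0, 0, 68, 0, 0, 0], [0.4, 0, 0, 68, 0, 0, 0], [0.6, 0, 0, 68, 0, 0, 0]],
])

```text
time_s: 10.4
tcp_pos: [0.6087, -0.1248, 0.2047]
ee_rot: [[-1.0, -0.002, 0.001], [-0.002, 1.0, -0.001], [-0.001, -0.001, -1.0]]
wrist_force: [0.1, 0.0, 0.4]
gripper_width: 0.81
gripper_force: 0.0
```

>>> servo_tool([
  [[0.7, 0, 0, 0, 0, 0, 0], [0.7, 0, 0, 0, 0, 0, 0], [0.73, 0, 0, 0, 0, 0, 0], [0.73, 0, 0, 0, 0, 0, 0], [0.73, 0, 0, 0, 0, 0, 0]],
])

```text
time_s: 10.9
tcp_pos: [0.6086, -0.1256, 0.2037]
ee_rot: [[-1.0, 0.0, 0.0], [0.0, 1.0, 0.0], [-0.0, 0.0, -1.0]]
wrist_force: [1.0, 0.2, -0.6]
gripper_width: 0.353
gripper_force: 0.0
```

>>> servo_tool([
  [[0.73, 0, 0, 0, 0, 0, 0], [0.75, 0, 0, 0, 0, 0, 0], [0.75, 0, 0, 0, 0, 0, 0], [0.85, 0, 0, 0, 0, 0, 0], [0.85, 0, 0, 0, 0, 0, 0]],
])

```text
time_s: 11.4
tcp_pos: [0.6085, -0.1255, 0.2035]
ee_rot: [[-1.0, 0.0, -0.0], [0.0, 1.0, 0.0], [0.0, 0.0, -1.0]]
wrist_force: [0.1, 1.1, 0.8]
gripper_width: 0.239
gripper_force: 30.0
```

```bash
python3 - <<'E'
import numpy as np
for a0 in range(0,360,10):
    a=np.radians(-31.2+a0+np.arange(0,11,2)); x=-60*(np.cos(a)-np.cos(a[0]));y=60*(np.sin(a)-np.sin(a[0]))
    print(a0,[(round(float(p),1),round(float(q),1)) for p,q in zip(x[1:],y[1:])])
E
```

```text
0 [(-1.1, 1.8), (-2.0, 3.7), (-3.0, 5.5), (-3.8, 7.4), (-4.6, 9.4)]
10 [(-0.7, 2.0), (-1.4, 4.0), (-2.0, 6.0), (-2.5, 8.0), (-2.9, 10.0)]
20 [(-0.4, 2.1), (-0.7, 4.1), (-0.9, 6.2), (-1.0, 8.3), (-1.1, 10.4)]
30 [(-0.0, 2.1), (0.1, 4.2), (0.2, 6.3), (0.4, 8.4), (0.7, 10.4)]
40 [(0.4, 2.1), (0.8, 4.1), (1.3, 6.1), (1.9, 8.2), (2.5, 10.2)]
50 [(0.7, 2.0), (1.5, 3.9), (2.3, 5.8), (3.2, 7.7), (4.2, 9.6)]
60 [(1.0, 1.8), (2.1, 3.6), (3.3, 5.3), (4.5, 7.0), (5.8, 8.7)]
70 [(1.3, 1.6), (2.7, 3.2), (4.2, 4.7), (5.7, 6.1), (7.2, 7.5)]
80 [(1.6, 1.4), (3.2, 2.6), (4.9, 3.9), (6.7, 5.1), (8.4, 6.2)]
90 [(1.8, 1.1), (3.7, 2.0), (5.5, 3.0), (7.4, 3.8), (9.4, 4.6)]
100 [(2.0, 0.7), (4.0, 1.4), (6.0, 2.0), (8.0, 2.5), (10.0, 2.9)]
110 [(2.1, 0.4), (4.1, 0.7), (6.2, 0.9), (8.3, 1.0), (10.4, 1.1)]
120 [(2.1, 0.0), (4.2, -0.1), (6.3, -0.2), (8.4, -0.4), (10.4, -0.7)]
130 [(2.1, -0.4), (4.1, -0.8), (6.1, -1.3), (8.2, -1.9), (10.2, -2.5)]
140 [(2.0, -0.7), (3.9, -1.5), (5.8, -2.3), (7.7, -3.2), (9.6, -4.2)]
150 [(1.8, -1.0), (3.6, -2.1), (5.3, -3.3), (7.0, -4.5), (8.7, -5.8)]
160 [(1.6, -1.3), (3.2, -2.7
[... 724 characters left out ...]
, -2.6), (-4.9, -3.9), (-6.7, -5.1), (-8.4, -6.2)]
270 [(-1.8, -1.1), (-3.7, -2.0), (-5.5, -3.0), (-7.4, -3.8), (-9.4, -4.6)]
280 [(-2.0, -0.7), (-4.0, -1.4), (-6.0, -2.0), (-8.0, -2.5), (-10.0, -2.9)]
290 [(-2.1, -0.4), (-4.1, -0.7), (-6.2, -0.9), (-8.3, -1.0), (-10.4, -1.1)]
300 [(-2.1, -0.0), (-4.2, 0.1), (-6.3, 0.2), (-8.4, 0.4), (-10.4, 0.7)]
310 [(-2.1, 0.4), (-4.1, 0.8), (-6.1, 1.3), (-8.2, 1.9), (-10.2, 2.5)]
320 [(-2.0, 0.7), (-3.9, 1.5), (-5.8, 2.3), (-7.7, 3.2), (-9.6, 4.2)]
330 [(-1.8, 1.0), (-3.6, 2.1), (-5.3, 3.3), (-7.0, 4.5), (-8.7, 5.8)]
340 [(-1.6, 1.3), (-3.2, 2.7), (-4.7, 4.2), (-6.1, 5.7), (-7.5, 7.2)]
350 [(-1.4, 1.6), (-2.6, 3.2), (-3.9, 4.9), (-5.1, 6.7), (-6.2, 8.4)]
```

>>> servo_tool([
  [[0.85, -1.1, 1.8, 0, 0, 0, 0], [0.85, -2, 3.7, 0, 0, 0, 0], [0.85, -3, 5.5, 0, 0, 0, 0], [0.85, -3.8, 7.4, 0, 0, 0, 0], [0.85, -4.6, 9.4, 0, 0, 0, 0]],
])

```text
time_s: 11.9
tcp_pos: [0.6132, -0.1159, 0.2035]
ee_rot: [[-1.0, -0.0, -0.0], [-0.0, 1.0, -0.0], [0.0, -0.0, -1.0]]
wrist_force: [-0.2, -0.7, -0.8]
gripper_width: 0.23
gripper_force: 30.0
```

>>> servo_tool([
  [[0.85, -0.7, 2, 0, 0, 0, 0], [0.85, -1.4, 4, 0, 0, 0, 0], [0.85, -2, 6, 0, 0, 0, 0], [0.85, -2.5, 8, 0, 0, 0, 0], [0.85, -2.9, 10, 0, 0, 0, 0]],
])

```text
time_s: 12.4
tcp_pos: [0.6161, -0.106, 0.2035]
ee_rot: [[-1.0, 0.0, -0.0], [0.0, 1.0, 0.0], [0.0, 0.0, -1.0]]
wrist_force: [-0.6, -0.8, -0.4]
gripper_width: 0.233
gripper_force: 30.0
```

>>> servo_tool([
  [[0.85, -0.4, 2.1, 0, 0, 0, 0], [0.85, -0.7, 4.1, 0, 0, 0, 0], [0.85, -0.9, 6.2, 0, 0, 0, 0], [0.85, -1, 8.3, 0, 0, 0, 0], [0.85, -1.1, 10.4, 0, 0, 0, 0]],
])

```text
time_s: 12.9
tcp_pos: [0.6172, -0.0956, 0.2035]
ee_rot: [[-1.0, 0.0, 0.0], [0.0, 1.0, -0.0], [-0.0, -0.0, -1.0]]
wrist_force: [-0.0, -0.2, -1.8]
gripper_width: 0.229
gripper_force: 30.0
```

>>> servo_tool([
  [[0.85, 0, 2.1, 0, 0, 0, 0], [0.85, 0.1, 4.2, 0, 0, 0, 0], [0.85, 0.2, 6.3, 0, 0, 0, 0], [0.85, 0.4, 8.4, 0, 0, 0, 0], [0.85, 0.7, 10.4, 0, 0, 0, 0]],
])

```text
time_s: 13.4
tcp_pos: [0.6165, -0.0852, 0.2036]
ee_rot: [[-1.0, -0.0, 0.0], [-0.0, 1.0, -0.0], [-0.0, -0.0, -1.0]]
wrist_force: [0.0, -1.1, -0.2]
gripper_width: 0.234
gripper_force: 30.0
```

>>> servo_tool([
  [[0.85, 0.4, 2.1, 0, 0, 0, 0], [0.85, 0.8, 4.1, 0, 0, 0, 0], [0.85, 1.3, 6.1, 0, 0, 0, 0], [0.85, 1.9, 8.2, 0, 0, 0, 0], [0.85, 2.5, 10.2, 0, 0, 0, 0]],
])

```text
time_s: 13.9
tcp_pos: [0.614, -0.0749, 0.2036]
ee_rot: [[-1.0, -0.0, 0.0], [-0.0, 1.0, -0.0], [-0.0, -0.0, -1.0]]
wrist_force: [0.3, -0.2, -0.9]
gripper_width: 0.23
gripper_force: 30.0
```

>>> servo_tool([
  [[0.85, 0.7, 2, 0, 0, 0, 0], [0.85, 1.5, 3.9, 0, 0, 0, 0], [0.85, 2.3, 5.8, 0, 0, 0, 0], [0.85, 3.2, 7.7, 0, 0, 0, 0], [0.85, 4.2, 9.6, 0, 0, 0, 0]],
])

```text
time_s: 14.4
tcp_pos: [0.6098, -0.0654, 0.2036]
ee_rot: [[-1.0, 0.0, 0.0], [0.0, 1.0, -0.0], [-0.0, -0.0, -1.0]]
wrist_force: [-0.3, -0.3, 0.5]
gripper_width: 0.235
gripper_force: 30.0
```

>>> servo_tool([
  [[0.85, 1, 1.8, 0, 0, 0, 0], [0.85, 2.1, 3.6, 0, 0, 0, 0], [0.85, 3.3, 5.3, 0, 0, 0, 0], [0.85, 4.5, 7, 0, 0, 0, 0], [0.85, 5.8, 8.7, 0, 0, 0, 0]],
])

```text
time_s: 14.9
tcp_pos: [0.604, -0.0567, 0.2036]
ee_rot: [[-1.0, 0.0, 0.0], [0.0, 1.0, 0.0], [-0.0, 0.0, -1.0]]
wrist_force: [0.2, -1.5, 0.3]
gripper_width: 0.232
gripper_force: 30.0
```

>>> servo_tool([
  [[0.85, 1.3, 1.6, 0, 0, 0, 0], [0.85, 2.7, 3.2, 0, 0, 0, 0], [0.85, 4.2, 4.7, 0, 0, 0, 0], [0.85, 5.7, 6.1, 0, 0, 0, 0], [0.85, 7.2, 7.5, 0, 0, 0, 0]],
])

```text
time_s: 15.4
tcp_pos: [0.5968, -0.0491, 0.2036]
ee_rot: [[-1.0, -0.0, 0.0], [-0.0, 1.0, 0.0], [-0.0, 0.0, -1.0]]
wrist_force: [-0.1, -0.3, 0.3]
gripper_width: 0.231
gripper_force: 30.0
```

>>> servo_tool([
  [[0.85, 1.6, 1.4, 0, 0, 0, 0], [0.85, 3.2, 2.6, 0, 0, 0, 0], [0.85, 4.9, 3.9, 0, 0, 0, 0], [0.85, 6.7, 5.1, 0, 0, 0, 0], [0.85, 8.4, 6.2, 0, 0, 0, 0]],
])

```text
time_s: 15.9
tcp_pos: [0.5883, -0.043, 0.2036]
ee_rot: [[-1.0, -0.0, 0.0], [-0.0, 1.0, 0.0], [-0.0, 0.0, -1.0]]
wrist_force: [1.0, -1.2, 0.4]
gripper_width: 0.233
gripper_force: 30.0
```

>>> servo_tool([
  [[0.85, 1.8, 1.1, 0, 0, 0, 0], [0.85, 3.7, 2, 0, 0, 0, 0], [0.85, 5.5, 3, 0, 0, 0, 0], [0.85, 7.4, 3.8, 0, 0, 0, 0], [0.85, 9.4, 4.6, 0, 0, 0, 0]],
])

```text
time_s: 16.4
tcp_pos: [0.5808, -0.0392, 0.204]
ee_rot: [[-1.0, -0.0, 0.005], [-0.0, 1.0, -0.001], [-0.005, -0.001, -1.0]]
wrist_force: [6.8, -4.4, -2.5]
gripper_width: 0.229
gripper_force: 30.0
```

>>> servo_tool([
  [[0.85, 2, 0.7, 0, 0, 0, 0], [0.85, 4, 1.4, 0, 0, 0, 0], [0.85, 6, 2, 0, 0, 0, 0], [0.85, 8, 2.5, 0, 0, 0, 0], [0.85, 10, 2.9, 0, 0, 0, 0]],
])

```text
time_s: 16.9
tcp_pos: [0.5712, -0.036, 0.204]
ee_rot: [[-1.0, -0.0, 0.006], [-0.0, 1.0, -0.0], [-0.006, -0.0, -1.0]]
wrist_force: [6.2, -3.0, -2.7]
gripper_width: 0.228
gripper_force: 30.0
```

Load take-up came between the calls ending at about 58.7° and 66.7°, so about 62.7°. The target wheel angle is about 242.7°. I'll continue under load.

>>> servo_tool([
  [[0.85, 4.1, 0.7, 0, 0, 0, 0], [0.85, 8.3, 1, 0, 0, 0, 0], [0.85, 12.5, 1.1, 0, 0, 0, 0], [0.85, 16.7, 0.9, 0, 0, 0, 0], [0.85, 20.8, 0.4, 0, 0, 0, 0]],
])

```text
time_s: 17.4
tcp_pos: [0.5509, -0.0347, 0.204]
ee_rot: [[-1.0, -0.0, 0.007], [-0.0, 1.0, 0.001], [-0.007, 0.001, -1.0]]
wrist_force: [6.4, 0.1, -3.6]
gripper_width: 0.234
gripper_force: 30.0
```

>>> servo_tool([
  [[0.85, 4.1, -0.8, 0, 0, 0, 0], [0.85, 8.2, -1.9, 0, 0, 0, 0], [0.85, 12.2, -3.2, 0, 0, 0, 0], [0.85, 16, -4.8, 0, 0, 0, 0], [0.85, 19.8, -6.7, 0, 0, 0, 0]],
])

```text
time_s: 17.9
tcp_pos: [0.5311, -0.0404, 0.2039]
ee_rot: [[-1.0, -0.0, 0.007], [-0.0, 1.0, 0.003], [-0.007, 0.003, -1.0]]
wrist_force: [6.0, 2.9, -3.0]
gripper_width: 0.232
gripper_force: 30.0
```

>>> servo_tool([
  [[0.85, 3.6, -2.1, 0, 0, 0, 0], [0.85, 7, -4.5, 0, 0, 0, 0], [0.85, 10.3, -7.1, 0, 0, 0, 0], [0.85, 13.4, -10, 0, 0, 0, 0], [0.85, 16.2, -13, 0, 0, 0, 0]],
])

```text
time_s: 18.4
tcp_pos: [0.5141, -0.0528, 0.2038]
ee_rot: [[-1.0, -0.0, 0.006], [-0.0, 1.0, 0.004], [-0.006, 0.004, -1.0]]
wrist_force: [4.0, 6.4, -1.7]
gripper_width: 0.235
gripper_force: 30.0
```

>>> servo_tool([
  [[0.85, 2.6, -3.2, 0, 0, 0, 0], [0.85, 5.1, -6.7, 0, 0, 0, 0], [0.85, 7.3, -10.2, 0, 0, 0, 0], [0.85, 9.2, -13.9, 0, 0, 0, 0], [0.85, 10.8, -17.8, 0, 0, 0, 0]],
])

```text
time_s: 18.9
tcp_pos: [0.5021, -0.0706, 0.2036]
ee_rot: [[-1.0, -0.0, 0.003], [-0.0, 1.0, 0.004], [-0.003, 0.004, -1.0]]
wrist_force: [1.0, 7.5, -0.2]
gripper_width: 0.236
gripper_force: 30.0
```

>>> servo_tool([
  [[0.85, 1.4, -4, 0, 0, 0, 0], [0.85, 2.5, -8, 0, 0, 0, 0], [0.85, 3.3, -12.1, 0, 0, 0, 0], [0.85, 3.8, -16.2, 0, 0, 0, 0], [0.85, 4, -20.4, 0, 0, 0, 0]],
])

```text
time_s: 19.4
tcp_pos: [0.4971, -0.0912, 0.2034]
ee_rot: [[-1.0, 0.0, 0.0], [0.0, 1.0, 0.004], [-0.0, 0.004, -1.0]]
wrist_force: [-0.2, 6.5, 1.3]
gripper_width: 0.23
gripper_force: 30.0
```

>>> servo_tool([
  [[0.85, -0.1, -4.2, 0, 0, 0, 0], [0.85, -0.4, -8.4, 0, 0, 0, 0], [0.85, -1.1, -12.5, 0, 0, 0, 0], [0.85, -2, -16.5, 0, 0, 0, 0], [0.85, -3.2, -20.6, 0, 0, 0, 0]],
])

```text
time_s: 19.9
tcp_pos: [0.4996, -0.112, 0.2032]
ee_rot: [[-1.0, 0.0, -0.002], [0.0, 1.0, 0.004], [0.002, 0.004, -1.0]]
wrist_force: [-2.0, 7.4, 2.2]
gripper_width: 0.233
gripper_force: 30.0
```

>>> servo_tool([
  [[0.85, -1.5, -3.9, 0, 0, 0, 0], [0.85, -3.2, -7.7, 0, 0, 0, 0], [0.85, -5.2, -11.4, 0, 0, 0, 0], [0.85, -7.5, -14.9, 0, 0, 0, 0], [0.85, -10, -18.3, 0, 0, 0, 0]],
])

```text
time_s: 20.4
tcp_pos: [0.5088, -0.1304, 0.2031]
ee_rot: [[-1.0, 0.0, -0.004], [0.0, 1.0, 0.003], [0.004, 0.003, -1.0]]
wrist_force: [-4.0, 6.2, 3.6]
gripper_width: 0.235
gripper_force: 30.0
```

>>> servo_tool([
  [[0.85, -2.7, -3.2, 0, 0, 0, 0], [0.85, -5.7, -6.1, 0, 0, 0, 0], [0.85, -8.8, -8.9, 0, 0, 0, 0], [0.85, -12.1, -11.4, 0, 0, 0, 0], [0.85, -15.6, -13.7, 0, 0, 0, 0]],
])

```text
time_s: 20.9
tcp_pos: [0.5234, -0.1444, 0.203]
ee_rot: [[-1.0, 0.001, -0.007], [0.001, 1.0, 0.003], [0.007, 0.003, -1.0]]
wrist_force: [-5.3, 4.5, 4.1]
gripper_width: 0.232
gripper_force: 30.0
```

>>> servo_tool([
  [[0.85, -1.8, -1.1, 0, 0, 0, 0], [0.85, -3.7, -2, 0, 0, 0, 0], [0.85, -5.5, -3, 0, 0, 0, 0], [0.85, -6, -3.2, 0, 0, 0, 0], [0.85, -6, -3.2, 0, 0, 0, 0]],
])

```text
time_s: 21.4
tcp_pos: [0.5292, -0.1478, 0.203]
ee_rot: [[-1.0, 0.001, -0.007], [0.001, 1.0, 0.002], [0.007, 0.002, -1.0]]
wrist_force: [-5.3, 4.2, 5.6]
gripper_width: 0.235
gripper_force: 30.0
```

>>> servo_tool([
  [[0.85, 1.5, 0.9, 0, 0, 0, 0], [0.6, 1.5, 0.9, 0, 0, 0, 0], [0.4, 1.5, 0.9, 0, 0, 0, 0], [0.3, 1.5, 0.9, 0, 0, 0, 0], [0.3, 1.5, 0.9, 0, 0, 0, 0]],
])

```text
time_s: 21.9
tcp_pos: [0.5309, -0.1481, 0.2034]
ee_rot: [[-1.0, 0.0, 0.0], [0.0, 1.0, -0.0], [-0.0, -0.0, -1.0]]
wrist_force: [0.0, 0.7, -0.2]
gripper_width: 0.508
gripper_force: 0.0
```

>>> servo_tool([
  [[0.3, 0, 0, -20, 0, 0, 0], [0.3, 0, 0, -50, 0, 0, 0], [0.2, 0, 0, -90, 0, 0, 0], [0.1, 0, 0, -130, 0, 0, 0], [0, 0, 0, -130, 0, 0, 0]],
])

```text
time_s: 22.4
tcp_pos: [0.5333, -0.1489, 0.3403]
ee_rot: [[-1.0, -0.0, 0.013], [-0.0, 1.0, -0.002], [-0.013, -0.002, -1.0]]
wrist_force: [0.1, 0.4, -0.0]
gripper_width: 0.888
gripper_force: 0.0
```

>>> servo_tool([
  [[0, 40, 0, 0, 0, 0, 0], [0, 80, 0, 0, 0, 0, 0], [0, 110, 0, 0, 0, 0, 0], [0, 110, 0, 0, 0, 0, 0], [0, 110, 0, 0, 0, 0, 0]],
])

```text
time_s: 22.9
tcp_pos: [0.4206, -0.1481, 0.3339]
ee_rot: [[-1.0, 0.0, 0.002], [0.0, 1.0, -0.0], [-0.002, -0.0, -1.0]]
wrist_force: [-0.6, -0.6, -0.1]
gripper_width: 0.997
gripper_force: 0.0
```

```bash
python3 - <<'E'
from station import r
import cv2,numpy as np
c=r.capture("side")["pixels"][:,:,::-1];d=r.capture("top")["pixels"][:,:,::-1]
cv2.imwrite("pics/f.png",cv2.convertScaleAbs(np.hstack([cv2.resize(i[y:y+200,x:x+200],None,fx=2,fy=2) for i,y,x in((c,130,150),(d,90,150))]),alpha=1.4));s=r.sense();print(s["tcp_pos"],s["wrist_force"])
E
```

```text
[ 0.42147    -0.14799941  0.33336633] [0.86823721 0.26159188 0.56598508]
```

View pics/f.png

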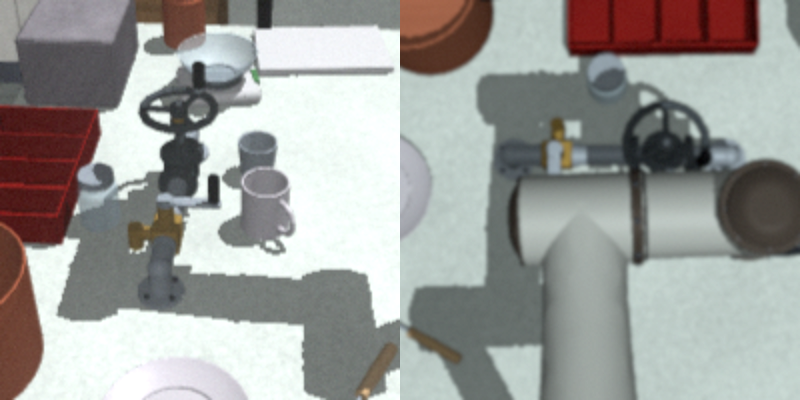

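The picture shows the lever still square to the pipe (grip at side crop (213,190)). The knob is at top crop (703,157), where I left it, and the mug, cup, jar and bowl look undisturbed. The gripper is clear, so I'm handing in.

```bash
python3 -c "
from station import r
print(r.finish_job())"
```

```text
the job is handed in; nothing more can be done
None
```

The job is handed in, with no verdict shown: the drain lever is at its stop, the valve is open by about half a turn counted from where the nut took the load (within about 4°), and the gripper is clear of everything.

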